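Stage gearbox parts on two assembly posts

ROBOT

A 6-joint arm with a two-finger parallel gripper is mounted at the origin on the work surface. World frame = base frame: x ahead of the robot, y to its left, z up, the work surface at z = 0. Lengths are in mm, angles in rad, forces in N, time in s.
With the tool pointing down it reaches from about 275 to 750 mm from the base axis. Payload 10.2 kg.
Tool frame: the origin (TCP) lies at the very end of the fingers, on their centre line; the grasp point (between the pads) lies 19 mm behind it; z points along the fingers, y is the line along which they close (so a half turn about z gives the same grasp; the last joint's range is limited). The gripper opens to 85 mm and grips with 20 to 120 N. Pads are 22 mm wide; open, the fingers measure 114 mm over their backs; the gripper's body (76 mm by 85 mm) begins 54 mm behind the grasp point. The pads swing forward as they close: fully open they stand 13 mm farther back than shut.
Start: joints at [-1.41, 0.313, 1.498, -0, 1.331, -0.223], TCP at [196.572, -486.817, 231.294] pointing down, gripper open.
Joint ranges: [-2.94, 2.94], [-0.97, 2.17], [0.19, 2.56], [-1.23, 4.37], [0.02, 3.11], [-2.88, 2.88]. Speed limits (rad/s): [2.39, 2.39, 3.01, 3.14, 3.14, 3.14].

INTERFACE

Orientations are given as a unit quaternion [w, x, y, z].
In Python, from rig import * gives the robot as it stands. The module is installed in compiled form; this text tells all that it offers.
- The arm moves only by the shell command python3 -m crank 'ROWS' [FORCE]. ROWS is JSON, a list that holds one entry, the list of rows, each a list of 7 numbers: the shift along the tool's x, y, z in units of 25 mm (1.0 is 25 mm), then the turn, a rotation vector about the tool's x, y, z in units of 8 degrees (1.0 is 8 degrees), then the finger opening in mm, from 0 to 85.4. A call has exactly 8 rows; each row shifts and turns the commanded pose from where the row before left it, along the tool's axes as they then stand; what a row does not reach is not made up. A row lasts 1/10 s, in which the tool goes at most 50 mm and 8.59 degrees, less where a joint would pass 70% of its speed; a pose out of reach is approached as far as the arm can. A call is refused whole if a number of a shift passes 1 or a number of a turn 1, either way. A call with a gripper value outside its range is refused whole. The fingers move at their own pace and stop on an object; FORCE is the grip in N (left out, the last holds). Time passes only in rows, so rows that do not move let the fingers close, or fill a call up. It gives the time, the measured TCP pose, the force, the opening and the grip force at its end, in the units of the state.
- sense(): the state, without advancing time (a new reading comes with each control period).
- capture(name): name is "scene" or "top"; returns the picture (480x640x3 uint8, blue, green, red); there is no depth.
- camera_model(name): a dict with "fx", "fy", "cx", "cy" (pixels), "k1" (the pictures are not rectified: a ray, as slopes to the right and down, at radius r is drawn at 1 + k1 r^2 times it, then the intrinsics apply), "world_from_camera" (4x4, takes a point from camera to world coordinates). Camera axes: x right, y up, looking along -z (the intrinsics and any distortion apply to the point x, -y, -z); pixel columns grow to the right and rows downward; lengths in mm; the calibration is good to about 2 mm. A picture is of the moment at which its call begins. camera_model takes no time and is no camera call.
- finish_job(): hands the job in; it is judged then, once.
The state is a dict: "time_s": time; "joints": joint angles; "dq": joint speeds; "tau": joint torques, N m; "eef_pos": TCP position; "ee_rot": TCP orientation; "force": force on the tool from outside, world axes, zero at the start; "wrist_torque": the same for the moment, N m; "grip_width": opening from 0.0 (shut) to 1.0 (fully open); "grip_force": force on a finger pad.
Only numpy, scipy, OpenCV 4.12 (cv2) and the standard library are available. Lean on these libraries where they do the work, as an engineer would, in place of code of your own. Each camera call takes 0.05 s, during which the arm holds its last target. There are 200 camera calls.

TASK

Stack the loose gearbox parts on the two assembly posts on the bench: on the tall post the three toothed gears, the largest at the bottom, the medium one on it and the smallest on top; on the short post the ball bearing first, then the plain spacer sleeve on top of it. Lower each part over its post until it sits flat on the shoulder or on the part below, rather than dropping it, and leave the grease tin and the piston standing where they are.

Things in the scene. Friction and masses are not known exactly. Their poses are not given: they have to be found in the camera images.
- large_gear: bare grey steel toothed gear ring lying flat, 68 mm over the teeth, 16 mm thick, plain through bore 20 mm, about 320 g (80 to 130 % of that). Same shape either way up and no mark: its yaw does not matter. Origin at the centre of the ring (8 mm above the bench as it lies), z along the bore. Grip it across the outside from above. The largest of three gears.
- medium_gear: bare grey steel toothed gear ring lying flat, 52 mm over the teeth, 16 mm thick, plain through bore 20 mm, about 180 g (80 to 130 % of that). Same shape either way up and no mark: its yaw does not matter. Origin at the centre of the ring (8 mm above the bench as it lies), z along the bore. Grip it across the outside from above. The middle one of three gears.
- small_gear: bare grey steel toothed gear ring lying flat, 36 mm over the teeth, 16 mm thick, plain through bore 20 mm, about 80 g (80 to 130 % of that). Same shape either way up and no mark: its yaw does not matter. Origin at the centre of the ring (8 mm above the bench as it lies), z along the bore. Grip it across the outside from above. The smallest of three gears.
- bearing: ball bearing lying flat: smooth ring without teeth, bright outer and inner rings with a black seal between them on its faces, 44 mm across, 14 mm thick, bore 20 mm, about 90 g. Same either way up. Origin at its centre (7 mm above the bench as it lies), z along the bore. Grip it across the outside from above.
- sleeve: plain aluminium spacer sleeve standing on end: smooth tube 30 mm across, 32 mm tall, bore 20 mm, about 70 g. Same either way up. Origin at its centre (16 mm above the bench as it stands), z along the bore.
- tall_post: the tall post: immovable stand: blue round base plate 76 mm across, 8 mm thick; on it a dark round shoulder 32 mm across, its top (the seat of the first part) 18 mm above the bench; from it rises a steel post 13 mm in diameter, tip 76 mm above the bench, the last 10 mm tapering to 5 mm. It passes through the bore of every part. Origin on the post axis at bench height, z up.
- short_post: the short post: immovable stand: blue square base plate 68 by 68 mm, 8 mm thick; on it a dark round shoulder 32 mm across, its top (the seat of the first part) 18 mm above the bench; from it rises a steel post 13 mm in diameter, tip 52 mm above the bench, the last 10 mm tapering to 5 mm. It passes through the bore of every part. Origin on the post axis at bench height, z up.
- grease_tin: bystander: closed round green tin standing loose on the bench, 56 mm across, 70 mm tall, with a paper label. Origin at the centre of its underside. It stays where it is.
- piston: bystander: loose solid aluminium engine piston standing crown up, crown darkened, 48 mm across, 48 mm tall, with ring grooves and no bore from above. Origin at the centre of its underside. It stays where it is.
Not all that is in view belongs to the job. What is shaped like the small_gear but orange or pink is not meant.

How it is judged:
By the outcome, as a careful person would: the job done as asked, in the order asked, and still so for the second after the job is handed in, with the robot touching nothing.
It also fails if it takes over 125 s, if anything falls off the work surface, if the arm or the gripper's body presses on something with over 40 N, if the wrist force passes 120 N, or if a joint passes its speed limit or range.

## Working session

There is one attempt and no reset: what is moved stays moved. The work goes in short steps, Python scripts to look and compute and a shell command to move; the robot and the scene stay as the last step left them, time stands still between calls to the robot, and variables do not carry over. Pictures are saved under pics/ and viewed, at most 14 in all, crops included, and the job is handed in when it is done.

```bash
mkdir -p pics; cat > h.py <<'E'
import numpy as np, cv2, json
from rig import *
from scipy.spatial.transform import Rotation as R
def snap(n,f):
    im=capture(n); cv2.imwrite('pics/'+f,im); return im
def ray(n,u,v,m=None):
    m=m or camera_model(n); T=np.array(m["world_from_camera"])
    d=np.array([(u-m["cx"])/m["fx"],(v-m["cy"])/m["fy"]]); s=d.copy()
    for _ in range(30): s=d/(1+m["k1"]*(s@s))
    r=T[:3,:3]@np.array([s[0],-s[1],-1.]); return T[:3,3],r/np.linalg.norm(r)
def atz(n,u,v,z,m=None):
    o,r=ray(n,u,v,m); return o+r*(z-o[2])/r[2]
def proj(n,p,m=None):
    m=m or camera_model(n); T=np.array(m["world_from_camera"])
    c=np.linalg.inv(T)@np.append(p,1); s=np.array([c[0],-c[1]])/-c[2]; s=s*(1+m["k1"]*(s@s))
    return np.array([m["fx"]*s[0]+m["cx"],m["fy"]*s[1]+m["cy"]])
def tri(obs):
    A=np.zeros((3,3));b=np.zeros(3)
    for o,r in obs:
        P=np.eye(3)-np.outer(r,r);A+=P;b+=P@o
    x=np.linalg.solve(A,b); return x,[np.linalg.norm((np.eye(3)-np.outer(r,r))@(x-o)) for o,r in obs]
def rows(target,yaw=None):
    s=sense(); Rm=R.from_quat(np.roll(s["ee_rot"],-1)).as_matrix()
    return Rm.T@(np.array(target)-s["eef_pos"])/25
E
python3 - <<'E'
from h import *
for n in("scene","top"):
    snap(n,n+"0.png"); m=camera_model(n); print(n,{k:(np.round(v,3).tolist()) for k,v in m.items()})
s=sense();print(s)
E
```

```text
scene {'fx': 595.17, 'fy': 595.17, 'cx': 328.677, 'cy': 242.171, 'k1': 0.046, 'world_from_camera': [[-0.539, -0.545, 0.642, 1255.668], [0.842, -0.364, 0.398, 523.602], [0.017, 0.755, 0.655, 834.195], [0.0, 0.0, 0.0, 1.0]]}
top {'fx': 620.013, 'fy': 620.013, 'cx': 314.191, 'cy': 244.843, 'k1': 0.016, 'world_from_camera': [[0.009, 0.996, -0.094, 386.789], [-1.0, 0.007, -0.019, 34.499], [-0.018, 0.094, 0.995, 1120.44], [0.0, 0.0, 0.0, 1.0]]}
{'time_s': 0.1, 'joints': array([-1.41039361e+00,  3.13418523e-01,  1.49832166e+00, -3.05935764e-05,
        1.33101228e+00, -2.23391151e-01]), 'dq': array([-3.99835835e-04, -7.74390131e-04, -8.65496333e-04,  3.53923270e-04,
       -1.85201357e-03,  6.59592856e-05]), 'tau': array([ 1.91722022e-03, -4.12906337e+01, -2.60139763e+01, -2.12774803e-04,
        3.09549381e-03, -1.49048714e-05]), 'eef_pos': array([ 196.53149054, -486.59072685,  230.79463334]), 'ee_rot': array([-5.80085253e-04,  9.81643356e-01,  1.90724894e-01,  3.41097535e-06]), 'force': array([-0.59086727, -0.18406033,  0.05254655]), 'wrist_torque': array([-0.02612373, -0.04075016, -0.01528844]), 'grip_force': 0.0, 'grip_width': 0.9973689126969038}
```

View pics/scene0.png

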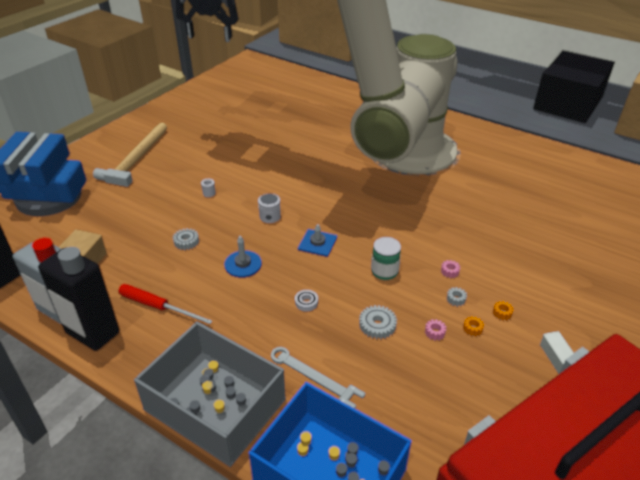

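View pics/top0.png

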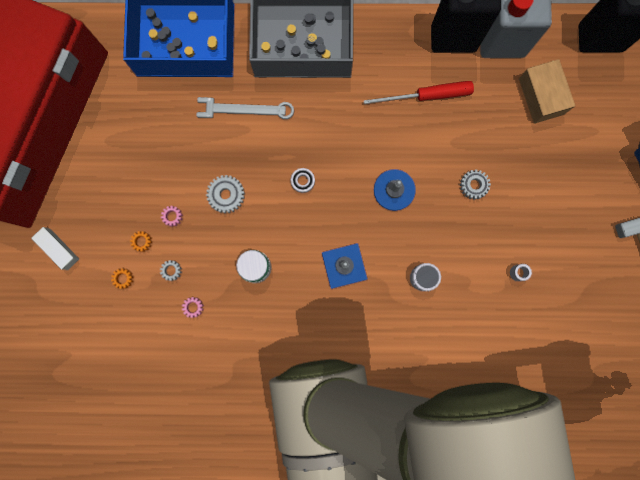

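Top view: large gear (225,194), medium (475,184), grey small gear (170,271), bearing (303,180), sleeve (521,272), tall post (round base) (394,190), short post (square) (345,266), tin (253,266) and piston (426,277). In the scene view they are at (377,321), (186,239), (457,296), (307,300), (208,187), (242,262), (318,242), (386,258) and (270,208).
Could be mistaken for the small gear (top view): pink (171,216) and (192,307), orange (141,241) and (121,278). Only (170,271) is grey. The piston could be taken for the sleeve, but it has no bore. I'll check with close crops.

```bash
python3 - <<'E'
from h import *
P={"top":[(225,194),(475,184),(170,271),(303,180),(521,272),(394,190),(345,266)],
"scene":[(377,321),(186,239),(457,296),(307,300),(208,187),(242,257),(318,240)]}
for n in P:
    im=cv2.imread(f'pics/{n}0.png'); t=[]
    for u,v in P[n]:
        c=im[v-25:v+25,u-25:u+25]; c=cv2.resize(c,(200,200),interpolation=cv2.INTER_CUBIC)
        for k in range(0,200,40):
            cv2.line(c,(k,0),(k,5),(0,0,255),1);cv2.line(c,(0,k),(5,k),(0,0,255),1)
        cv2.rectangle(c,(0,0),(199,199),(0,255,255),1)
        t.append(c)
    t.append(np.zeros_like(c))
    cv2.imwrite(f'pics/{n}_m.png',np.vstack([np.hstack(t[:4]),np.hstack(t[4:])]))
E
```

```text
(no output)
```

View pics/top_m.png

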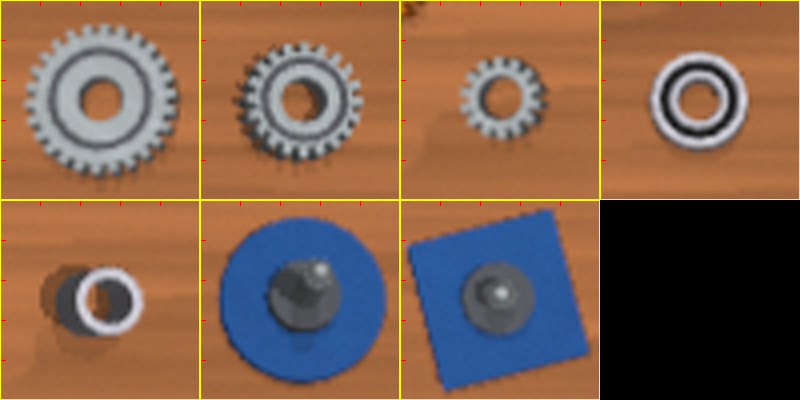

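View pics/scene_m.png

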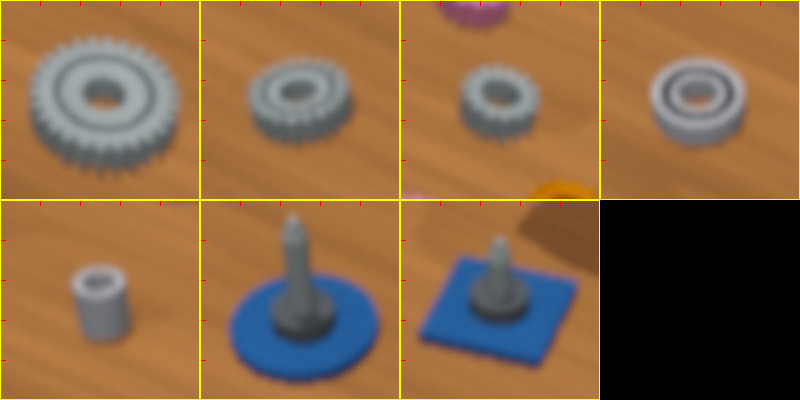

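Crops: the third tile is the grey small gear, at top (170,270). The bearing's black seal and the sleeve's bore are clear, and both post tips are visible: the tall one at top (399,182) and scene (240,236), the short one at top (345,264) and scene (318,225). Now triangulating.

```bash
cat > tri.py <<'E'
from h import *
P={"top":[(225,194),(475,184),(170,271),(303,180),(521,272),(394,190),(345,266),(394,190),(345,266)],
"scene":[(377,321),(186,239),(457,296),(307,300),(208,187),(242,257),(318,240),(242,257),(318,240)]}
T={"top":[(101,99),(103.5,101),(101.5,97),(99,100),(110,101),(121,69),(101,92),(103,100),(99,99)],
"scene":[(104,92),(99,91),(100,93),(98,92),(99,82),(93,17),(100,40),(104,124),(100,109)]}
N="large medium small bearing sleeve talltip shorttip tallbase shortbase".split()
Z=[16,16,16,14,32,76,52,8,8]
for i,n in enumerate(N):
    o=[];q=[]
    for c in P:
        u,v=(np.array(P[c][i])-25+(np.array(T[c][i])-1.5)/4); o.append(ray(c,u,v)); q.append(atz(c,u,v,Z[i])[:2])
    x,r=tri(o); print(n,x.round(1),np.round(r[0],1),'z-known',*np.round(q,1),'mean',np.mean(q,0).round(1), 'r',np.hypot(*q[0]).round())
E
python3 tri.py
```

```text
large [583.4 216.7  16.3] 0.9 z-known [583.  217.5] [583.6 215.9] mean [583.3 216.7] r 622.0
medium [ 603.9 -234.8   14.5] 1.1 z-known [ 602.9 -233.5] [ 605.4 -234.5] mean [ 604.2 -234. ] r 647.0
small [444.3 311.9  16.1] 0.8 z-known [443.9 312.7] [444.7 311.2] mean [444.3 312. ] r 543.0
bearing [610.   76.9  13.8] 1.0 z-known [609.5  77.7] [610.6  76. ] mean [610.1  76.9] r 614.0
sleeve [ 445.4 -311.    30.9] 1.1 z-known [ 444.7 -309.7] [ 446.7 -311.1] mean [ 445.7 -310.4] r 542.0
talltip [594.2 -89.9  77.6] 1.0 z-known [594.  -89.2] [593.2 -92.1] mean [593.6 -90.7] r 601.0
shorttip [455.6   0.6  53.2] 0.8 z-known [455.3   1.3] [454.8  -0.9] mean [4.551e+02 2.000e-01] r 455.0
tallbase [594.1 -90.2   6. ] 1.0 z-known [593.2 -89.1] [596.1 -89.7] mean [594.7 -89.4] r 600.0
shortbase [4.554e+02 3.000e-01 5.500e+00] 0.5 z-known [455.    0.8] [458.    1.4] mean [456.5   1.1] r 455.0
```

Heights match (16.3, 14.5, 16.1, 13.8, 30.9 and tips at 77.6 and 53.2 mm), and everything is in reach. Next I square the tool with the world (tool x = +x, y = −y, z = down) and go over the large gear.

```bash
python3 -m crank '[[[0,0,0,0,0,0.92,85],[0,0,0,0,0,0.92,85],[0,0,0,0,0,0.91,85],[0.53,-0.97,0,0,0,0,85],[0.53,-0.97,0,0,0,0,85],[0.53,-0.97,0,0,0,0,85],[0.53,-0.97,0,0,0,0,85],[0.53,-0.97,0,0,0,0,85]]]' 60
python3 -m crank '[[[0.53,-0.97,0,0,0,0,85],[0.53,-0.97,0,0,0,0,85],[0.53,-0.97,0,0,0,0,85],[0.53,-0.97,0,0,0,0,85],[0.53,-0.97,0,0,0,0,85],[0.53,-0.97,0,0,0,0,85],[0.53,-0.97,0,0,0,0,85],[0.53,-0.97,0,0,0,0,85]]]'
python3 -m crank '[[[0.53,-0.97,0,0,0,0,85],[0.53,-0.97,0,0,0,0,85],[0.53,-0.97,0,0,0,0,85],[0.53,-0.97,0,0,0,0,85],[0.53,-0.97,0,0,0,0,85],[0.53,-0.97,0,0,0,0,85],[0.53,-0.97,0,0,0,0,85],[0.53,-0.97,0,0,0,0,85]]]'
python3 -m crank '[[[0.53,-0.97,0,0,0,0,85],[0.53,-0.97,0,0,0,0,85],[0.53,-0.97,0,0,0,0,85],[0.53,-0.97,0,0,0,0,85],[0.53,-0.97,0,0,0,0,85],[0.53,-0.97,0,0,0,0,85],[0.53,-0.97,0,0,0,0,85],[0.53,-0.97,0,0,0,0,85]]]'
```

```text
time_s: 0.9
eef_pos: [263.2, -364.4, 231.1]
ee_rot: [-0.0, 1.0, -0.0, -0.0]
force: [0.9, 0.3, 0.1]
grip_width: 0.997
grip_force: 0.0
time_s: 1.7
eef_pos: [369.2, -170.5, 231.1]
ee_rot: [-0.0, 1.0, -0.0, -0.0]
force: [0.4, 0.8, 0.4]
grip_width: 0.997
grip_force: 0.0
time_s: 2.5
eef_pos: [475.2, 23.5, 231.0]
ee_rot: [-0.0, 1.0, -0.0, -0.0]
force: [-0.4, -0.0, 0.4]
grip_width: 0.991
grip_force: 0.0
time_s: 3.3
eef_pos: [581.2, 217.4, 230.8]
ee_rot: [0.0, 1.0, -0.0, -0.0]
force: [0.3, 0.0, 0.1]
grip_width: 0.998
grip_force: 0.0
```

```bash
python3 -m crank '[[[0.08,0.03,0.93,0,0,0,85],[0,0,0.93,0,0,0,85],[0,0,0.93,0,0,0,85],[0,0,0.93,0,0,0,85],[0,0,0.93,0,0,0,85],[0,0,0.93,0,0,0,85],[0,0,0.93,0,0,0,85],[0,0,0.93,0,0,0,85]]]'
python3 - <<'E'
from h import *
s=sense()["eef_pos"];ims=[]
for n in("scene","top"):
    im=snap(n,n+"1.png"); u,v=proj(n,s).astype(int); print(n,u,v)
    c=cv2.resize(im[v-75:v+75,u-50:u+50],(400,600),interpolation=cv2.INTER_CUBIC); cv2.circle(c,(200,300),3,(0,0,255),1);ims.append(c)
cv2.imwrite('pics/c1.png',np.hstack(ims))
E
```

```text
time_s: 4.1
eef_pos: [582.6, 215.6, 44.0]
ee_rot: [0.0, 1.0, -0.0, -0.0]
force: [-0.6, 0.2, -0.1]
grip_width: 0.997
grip_force: 0.0
scene 378 307
top 223 190
```

View pics/c1.png

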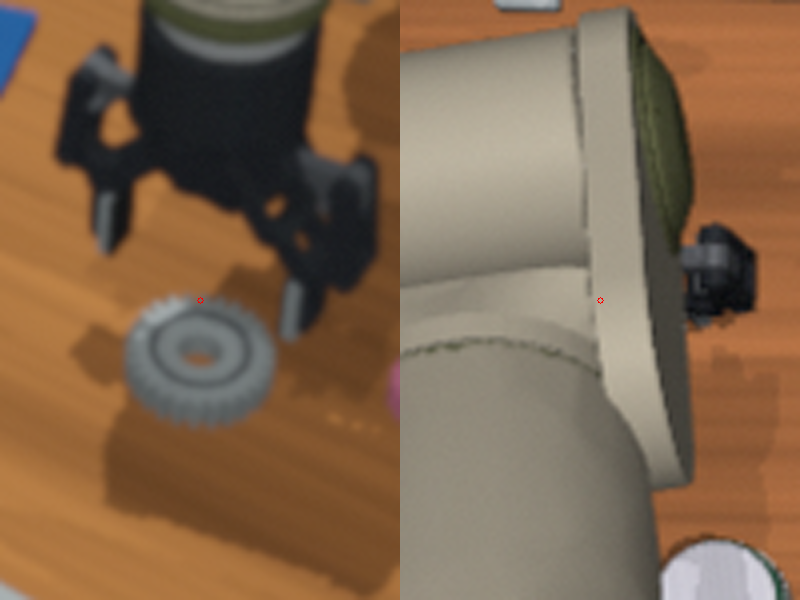

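The scene crop shows the fingertips at about (354,294) and (401,316), straddling the gear. I'll compute their height relative to the TCP.

```bash
python3 - <<'E'
from h import *
for u,v in((354.2,294.5),(401,316.2)):
    for x in(572,583,594):
        o,r=ray("scene",u,v); print((o+r*(x-o[0])/r[0]).round(1))
E
```

```text
[572.  158.1  36.1]
[583.  163.9  48.9]
[594.  169.8  61.8]
[572.  255.6  36.3]
[583.  260.   49.1]
[594.  264.3  62. ]
```

The tips sit about 13 mm above the TCP when fully open, so the TCP is defined for shut fingers. I'll allow for that retraction (about 7 mm at 68, 3.5 at 52, 2 at 44, 1 at 36) and grip the large gear with the TCP at z ≈ −3, tips at about +4.

```bash
python3 -m crank '[[[0.03,-0.03,0.4,0,0,0,85],[0,0,0.4,0,0,0,85],[0,0,0.4,0,0,0,85],[0,0,0.3,0,0,0,85],[0,0,0.2,0,0,0,85],[0,0,0.12,0,0,0,85],[0,0,0.06,0,0,0,85],[0,0,0,0,0,0,85]]]'
python3 -m crank '[[[0,0,0,0,0,0,60],[0,0,0,0,0,0,60],[0,0,0,0,0,0,60],[0,0,0,0,0,0,60],[0,0,0,0,0,0,60],[0,0,0,0,0,0,60],[0,0,0,0,0,0,60],[0,0,0,0,0,0,60]]]' 60
```

```text
time_s: 5.0
eef_pos: [583.8, 216.4, -1.7]
ee_rot: [0.0, 1.0, -0.0, 0.0]
force: [0.2, 0.0, 0.1]
grip_width: 0.997
grip_force: 0.0
time_s: 5.8
eef_pos: [584.0, 216.7, -0.3]
ee_rot: [-0.0, 1.0, 0.0, 0.001]
force: [-3.5, 1.6, 8.0]
grip_width: 0.767
grip_force: 64.5
```

Gripped (64 N, 65 mm across a tooth gap). The 8 N upward force shows the tips only just reach the bench. Lifting and carrying to above the tall post.

```bash
python3 -m crank '[[[0,0,-0.3,0,0,0,55],[0,0,-0.5,0,0,0,55],[0,0,-0.7,0,0,0,55],[0,0,-0.7,0,0,0,55],[0,0,-0.7,0,0,0,55],[0,0,-0.7,0,0,0,55],[0,0,-0.6,0,0,0,55],[0,0,-0.3,0,0,0,55]]]' 60
python3 -m crank '[[[0,0.4,0,0,0,0,55],[0,0.8,0,0,0,0,55],[0.1,1,0,0,0,0,55],[0.1,1,0,0,0,0,55],[0.1,1,0,0,0,0,55],[0.1,1,0,0,0,0,55],[0.04,1,0,0,0,0,55],[0,1,0,0,0,0,55]]]'
python3 -m crank '[[[0,1,0,0,0,0,55],[0,1,0,0,0,0,55],[0,1,0,0,0,0,55],[0,1,0,0,0,0,55],[0,0.7,0,0,0,0,55],[0,0.37,0,0,0,0,55],[0,0,0,0,0,0,55],[0,0,0,0,0,0,55]]]'
python3 - <<'E'
from h import *
s=sense()["eef_pos"];ims=[];print(s)
for n in("scene","top"):
    im=snap(n,n+"2.png"); u,v=proj(n,s).astype(int)
    print(n,u,v)
    c=cv2.resize(im[v-60:v+90,u-50:u+50],(400,600),interpolation=cv2.INTER_CUBIC);ims.append(c)
cv2.imwrite('pics/c2.png',np.hstack(ims))
E
```

```text
time_s: 6.6
eef_pos: [584.1, 216.4, 112.8]
ee_rot: [-0.0, 1.0, -0.0, 0.001]
force: [0.3, -0.4, -4.6]
grip_width: 0.764
grip_force: 67.8
time_s: 7.4
eef_pos: [594.0, 34.7, 109.8]
ee_rot: [-0.0, 1.0, -0.0, -0.001]
force: [0.9, -0.2, -4.6]
grip_width: 0.768
grip_force: 67.8
time_s: 8.2
eef_pos: [594.5, -89.7, 110.6]
ee_rot: [-0.0, 1.0, 0.0, -0.0]
force: [0.0, 0.1, -4.2]
grip_width: 0.765
grip_force: 67.8
[594.52537079 -89.68923033 110.60855766]
scene 238 222
top 401 177
```

View pics/c2.png

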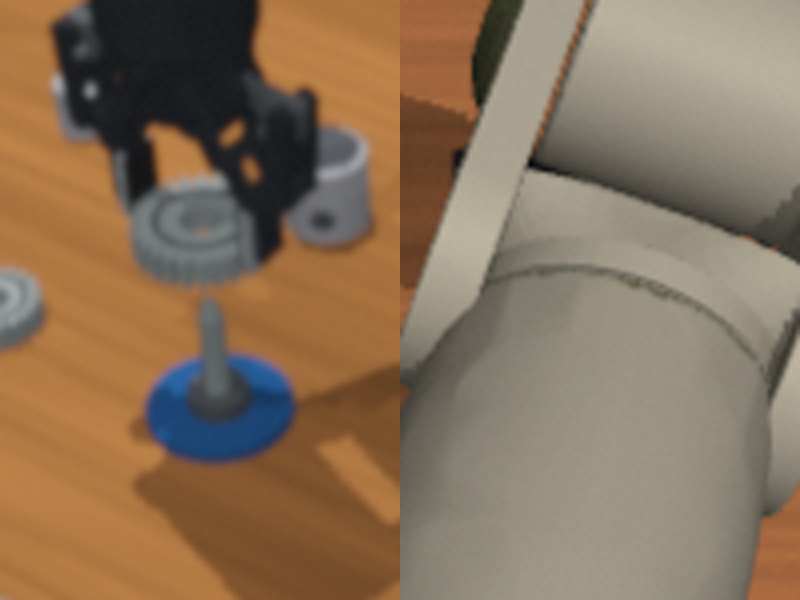

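The crop shows the gear level in the grip, its bore at scene (238.6,216.6), above the post tip at about (240,236). Check the bore against the post.

```bash
python3 - <<'E'
from h import *
print(atz("scene",238.6,216.6,126.9).round(1), proj("scene",(593.9,-90,126.9)).round(1), atz("scene",188+209/4-.4,162+301/4-.4,76).round(1))
E
```

```text
[594.9 -88.6 126.9] [238.4 216.1] [595.6 -90.3  76. ]
```

```bash
python3 -m crank '[[[0,0.02,0.3,0,0,0,55],[0,0,0.5,0,0,0,55],[0,0,0.5,0,0,0,55],[0,0,0.5,0,0,0,55],[0,0,0.5,0,0,0,55],[0,0,0.5,0,0,0,55],[0,0,0.4,0,0,0,55],[0,0,0.2,0,0,0,55]]]' 
python3 -m crank '[[[0,0,0.1,0,0,0,55],[0,0,0.06,0,0,0,55],[0,0,0.05,0,0,0,55],[0,0,0.04,0,0,0,55],[0,0,0.02,0,0,0,55],[0,0,0.02,0,0,0,55],[0,0,0,0,0,0,55],[0,0,0,0,0,0,55]]]'
```

```text
time_s: 9.1
eef_pos: [594.2, -90.8, 24.5]
ee_rot: [-0.0, 1.0, -0.0, -0.001]
force: [-0.4, -0.0, -5.1]
grip_width: 0.763
grip_force: 67.7
time_s: 9.9
eef_pos: [594.7, -90.9, 18.6]
ee_rot: [0.0, 1.0, -0.0, 0.0]
force: [-0.4, -0.5, -3.9]
grip_width: 0.767
grip_force: 67.8
```

```bash
python3 -m crank '[[[0,0,0.02,0,0,0,55],[0,0,0.02,0,0,0,55],[0,0,0.02,0,0,0,55],[0,0,0.02,0,0,0,55],[0,0,0,0,0,0,55],[0,0,0,0,0,0,55],[0,0,0,0,0,0,55],[0,0,0,0,0,0,55]]]'
```

```text
time_s: 10.7
eef_pos: [594.8, -90.9, 17.8]
ee_rot: [0.0, 1.0, 0.0, 0.0]
force: [-5.4, 1.2, 7.8]
grip_width: 0.768
grip_force: 69.1
```

Seated: force −4 → +8 N at TCP 17.8, as predicted. Release, rise, go to the medium gear.

```bash
python3 -m crank '[[[0,0,0,0,0,0,85],[0,0,0,0,0,0,85],[0,0,0,0,0,0,85],[0,0,0,0,0,0,85],[0,0,0,0,0,0,85],[0,0,-0.3,0,0,0,85],[0,0,-0.6,0,0,0,85],[0,0,-0.7,0,0,0,85]]]' 
python3 -m crank '[[[0,0,-1,0,0,0,85],[0,0,-1,0,0,0,85],[0,0.5,-0.3,0,0,0,85],[0.1,1,0,0,0,0,85],[0.1,1,0,0,0,0,85],[0.1,1,0,0,0,0,85],[0.06,1,0,0,0,0,85],[0,1,0,0,0,0,85]]]' 
python3 -m crank '[[[0,0.25,0.5,0,0,0,70],[0,0,1,0,0,0,70],[0,0,0.8,0,0,0,70],[0,0,0.6,0,0,0,70],[0,0,0.3,0,0,0,70],[0,0,0.1,0,0,0,70],[0,0,0,0,0,0,70],[0,0,0,0,0,0,70]]]'
```

```text
time_s: 11.5
eef_pos: [594.7, -90.9, 57.8]
ee_rot: [-0.0, 1.0, -0.0, 0.0]
force: [-0.1, -0.5, -0.2]
grip_width: 0.997
grip_force: 0.0
time_s: 12.3
eef_pos: [603.3, -230.3, 113.9]
ee_rot: [-0.0, 1.0, -0.0, -0.0]
force: [0.4, 0.1, 0.1]
grip_width: 0.997
grip_force: 0.0
time_s: 13.1
eef_pos: [604.0, -234.8, 32.5]
ee_rot: [0.0, 1.0, -0.0, 0.001]
force: [1.2, -0.1, 0.5]
grip_width: 0.82
grip_force: 0.0
```

```bash
python3 -m crank '[[[0,0,0.4,0,0,0,70],[0,0,0.4,0,0,0,70],[0,0,0.25,0,0,0,70],[0,0,0.13,0,0,0,70],[0,0,0,0,0,0,70],[0,0,0,0,0,0,40],[0,0,0,0,0,0,40],[0,0,0,0,0,0,40]]]' 50
python3 -m crank '[[[0,0,0,0,0,0,40],[0,0,0,0,0,0,40],[0,0,0,0,0,0,40],[0,0,0,0,0,0,40],[0,0,0,0,0,0,40],[0,0,0,0,0,0,40],[0,0,0,0,0,0,40],[0,0,0,0,0,0,40]]]'
```

```text
time_s: 13.9
eef_pos: [603.9, -234.7, 3.0]
ee_rot: [0.0, 1.0, -0.0, 0.0]
force: [-2.1, 0.9, 6.0]
grip_width: 0.585
grip_force: 51.1
time_s: 14.7
eef_pos: [603.9, -234.7, 3.1]
ee_rot: [0.0, 1.0, -0.0, 0.0]
force: [-1.8, 1.0, 5.7]
grip_width: 0.583
grip_force: 51.1
```

```bash
python3 -m crank '[[[0,0,-0.3,0,0,0,40],[0,0,-0.5,0,0,0,40],[0,0,-0.7,0,0,0,40],[0,0,-0.7,0,0,0,40],[0,0,-0.7,0,0,0,40],[0,0,-0.7,0,0,0,40],[0,0,-0.6,0,0,0,40],[0,0,-0.2,0,0,0,40]]]'
python3 -m crank '[[[-0.1,-0.5,0,0,0,0,40],[-0.1,-1,0,0,0,0,40],[-0.1,-1,0,0,0,0,40],[-0.09,-1,0,0,0,0,40],[0,-1,0,0,0,0,40],[0,-0.8,0,0,0,0,40],[0,-0.47,0,0,0,0,40],[0,0,0,0,0,0,40]]]'
python3 - <<'E'
from h import *
s=sense()["eef_pos"];print(s)
im=snap("scene","scene3.png"); u,v=proj("scene",s).astype(int); print(u,v)
c=cv2.resize(im[v-40:v+80,u-60:u+60],(600,600),interpolation=cv2.INTER_CUBIC);cv2.imwrite('pics/c3.png',c)
E
```

```text
time_s: 15.5
eef_pos: [604.2, -235.0, 114.4]
ee_rot: [0.001, 1.0, -0.0, 0.001]
force: [-0.3, 0.4, -2.0]
grip_width: 0.586
grip_force: 52.2
time_s: 16.3
eef_pos: [593.5, -88.7, 111.5]
ee_rot: [-0.0, 1.0, 0.001, -0.001]
force: [0.2, -0.6, -2.3]
grip_width: 0.581
grip_force: 52.3
[593.46834469 -88.70451435 111.51795607]
239 222
```

View pics/c3.png

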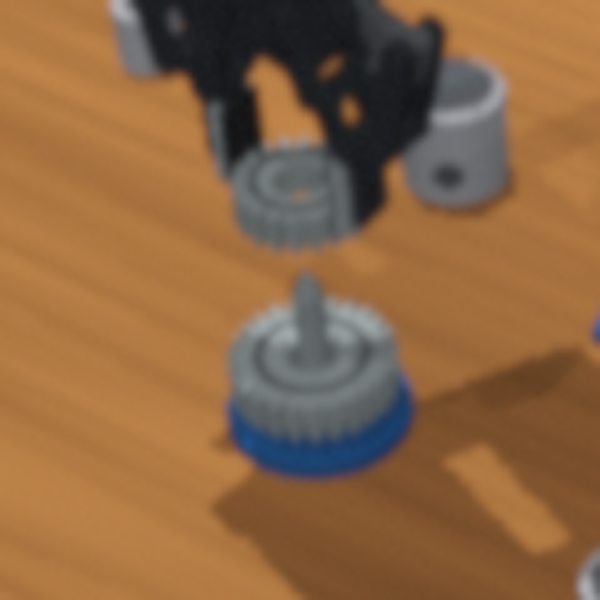

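The large gear lies flat on the shoulder, and the medium gear hangs level above the post tip (crop (308,275), bore (300,180)). Lowering.

```bash
python3 -m crank '[[[0.02,0.04,0.3,0,0,0,40],[0,0,0.4,0,0,0,40],[0,0,0.5,0,0,0,40],[0,0,0.5,0,0,0,40],[0,0,0.5,0,0,0,40],[0,0,0.4,0,0,0,40],[0,0,0.15,0,0,0,40],[0,0,0,0,0,0,40]]]' 
python3 -m crank '[[[0,0,0.06,0,0,0,40],[0,0,0.06,0,0,0,40],[0,0,0.03,0,0,0,40],[0,0,0.03,0,0,0,40],[0,0,0.02,0,0,0,40],[0,0,0,0,0,0,40],[0,0,0,0,0,0,40],[0,0,0,0,0,0,40]]]'
```

```text
time_s: 17.15
eef_pos: [594.2, -91.3, 42.7]
ee_rot: [-0.0, 1.0, -0.0, -0.0]
force: [0.8, 0.5, -2.7]
grip_width: 0.582
grip_force: 52.3
time_s: 17.95
eef_pos: [594.4, -91.4, 38.3]
ee_rot: [0.0, 1.0, -0.0, 0.0]
force: [-0.0, -0.9, -1.6]
grip_width: 0.583
grip_force: 52.3
```

```bash
python3 -m crank '[[[0,0,0.02,0,0,0,40],[0,0,0.02,0,0,0,40],[0,0,0.02,0,0,0,40],[0,0,0.01,0,0,0,40],[0,0,0,0,0,0,40],[0,0,0,0,0,0,40],[0,0,0,0,0,0,40],[0,0,0,0,0,0,40]]]'
```

```text
time_s: 18.75
eef_pos: [594.5, -91.4, 37.0]
ee_rot: [0.0, 1.0, -0.0, 0.0]
force: [-3.9, 1.0, 5.7]
grip_width: 0.586
grip_force: 53.0
```

```bash
python3 -m crank '[[[0,0,0,0,0,0,72],[0,0,0,0,0,0,72],[0,0,0,0,0,0,72],[0,0,0,0,0,0,72],[0,0,0,0,0,0,72],[0,0,-0.4,0,0,0,72],[0,0,-0.8,0,0,0,72],[0,0,-1,0,0,0,72]]]' 
python3 -m crank '[[[0,0,-1,0,0,0,72],[0,0,-0.5,0,0,0,72],[-0.37,-1,0,0,0,0,72],[-0.37,-1,0,0,0,0,72],[-0.37,-1,0,0,0,0,72],[-0.37,-1,0,0,0,0,72],[-0.37,-1,0,0,0,0,72],[-0.37,-1,0,0,0,0,72]]]'
python3 -m crank '[[[-0.37,-1,0,0,0,0,60],[-0.37,-1,0,0,0,0,60],[-0.37,-1,0,0,0,0,60],[-0.37,-1,0,0,0,0,60],[-0.37,-1,0,0,0,0,60],[-0.37,-1,0,0,0,0,60],[-0.37,-1,0,0,0,0,60],[-0.37,-1,0,0,0,0,60]]]'
python3 -m crank '[[[-0.37,-1,0,0,0,0,56],[-0.4,-0.6,0,0,0,0,56],[-0.05,-0.52,0,0,0,0,56],[0,0,0.5,0,0,0,56],[0,0,0.8,0,0,0,56],[0,0,0.8,0,0,0,56],[0,0,0.6,0,0,0,56],[0,0,0.2,0,0,0,56]]]'
```

```text
time_s: 19.55
eef_pos: [594.1, -91.3, 92.2]
ee_rot: [-0.0, 1.0, -0.0, -0.001]
force: [0.2, 0.6, 0.7]
grip_width: 0.843
grip_force: 0.0
time_s: 20.35
eef_pos: [538.3, 59.6, 129.0]
ee_rot: [-0.0, 1.0, -0.0, -0.0]
force: [0.9, -0.4, -0.3]
grip_width: 0.843
grip_force: 0.0
time_s: 21.15
eef_pos: [464.4, 259.6, 129.0]
ee_rot: [0.0, 1.0, -0.0, -0.0]
force: [-0.3, -0.4, -0.6]
grip_width: 0.7
grip_force: 0.0
time_s: 21.95
eef_pos: [444.0, 310.4, 54.3]
ee_rot: [0.001, 1.0, -0.001, -0.002]
force: [-0.2, -0.9, -0.2]
grip_width: 0.654
grip_force: 0.0
```

```bash
python3 -m crank '[[[0,0,0.4,0,0,0,56],[0,0,0.5,0,0,0,56],[0,0,0.5,0,0,0,56],[0,0,0.35,0,0,0,56],[0,0,0.2,0,0,0,56],[0,0,0.06,0,0,0,56],[0,0,0,0,0,0,56],[0,0,0,0,0,0,56]]]' 40
```

```text
time_s: 22.75
eef_pos: [444.7, 311.8, 6.7]
ee_rot: [-0.0, 1.0, -0.0, 0.0]
force: [0.3, 1.0, 0.7]
grip_width: 0.655
grip_force: 0.0
```

Descend 3 mm more and close.

```bash
python3 -m crank '[[[0,0,0.1,0,0,0,56],[0,0,0.02,0,0,0,56],[0,0,0,0,0,0,25],[0,0,0,0,0,0,25],[0,0,0,0,0,0,25],[0,0,0,0,0,0,25],[0,0,0,0,0,0,25],[0,0,0,0,0,0,25]]]' 40
python3 -m crank '[[[0,0,0,0,0,0,25],[0,0,-0.3,0,0,0,25],[0,0,-0.6,0,0,0,25],[0,0,-0.9,0,0,0,25],[0,0,-0.9,0,0,0,25],[0,0,-0.9,0,0,0,25],[0,0,-0.7,0,0,0,25],[0,0,-0.3,0,0,0,25]]]'
```

```text
time_s: 23.55
eef_pos: [444.5, 311.7, 3.7]
ee_rot: [-0.0, 1.0, -0.0, 0.0]
force: [-1.7, -1.0, 5.8]
grip_width: 0.405
grip_force: 39.6
time_s: 24.35
eef_pos: [445.0, 311.9, 120.1]
ee_rot: [-0.001, 1.0, -0.0, 0.001]
force: [-0.2, -0.1, -1.6]
grip_width: 0.405
grip_force: 40.0
```

```bash
python3 -m crank '[[[0.2,0.5,0,0,0,0,25],[0.37,1,0,0,0,0,25],[0.37,1,0,0,0,0,25],[0.37,1,0,0,0,0,25],[0.37,1,0,0,0,0,25],[0.37,1,0,0,0,0,25],[0.37,1,0,0,0,0,25],[0.37,1,0,0,0,0,25]]]' 
python3 -m crank '[[[0.37,1,0,0,0,0,25],[0.37,1,0,0,0,0,25],[0.37,1,0,0,0,0,25],[0.37,1,0,0,0,0,25],[0.37,1,0,0,0,0,25],[0.37,1,0,0,0,0,25],[0.37,1,0,0,0,0,25],[0.37,0.8,0,0,0,0,25]]]' 
python3 -m crank '[[[0.23,0.5,0,0,0,0,25],[0,0.3,0,0,0,0,25],[0,0,0,0,0,0,25],[0,0,0,0,0,0,25],[0,0,0,0,0,0,25],[0,0,0,0,0,0,25],[0,0,0,0,0,0,25],[0,0,0,0,0,0,25]]]' 
python3 - <<'E'
from h import *
s=sense()["eef_pos"];print(s)
im=snap("scene","scene4.png"); u,v=proj("scene",s).astype(int); print(u,v)
c=cv2.resize(im[v-40:v+80,u-60:u+60],(600,600),interpolation=cv2.INTER_CUBIC);cv2.imwrite('pics/c4.png',c)
E
```

```text
time_s: 25.15
eef_pos: [513.9, 122.1, 117.1]
ee_rot: [0.0, 1.0, -0.0, -0.001]
force: [0.8, 0.0, -1.1]
grip_width: 0.406
grip_force: 40.0
time_s: 25.95
eef_pos: [587.6, -73.2, 116.9]
ee_rot: [-0.0, 1.0, -0.001, -0.001]
force: [0.9, -0.1, -1.3]
grip_width: 0.406
grip_force: 40.0
time_s: 26.75
eef_pos: [593.9, -90.6, 118.3]
ee_rot: [0.0, 1.0, 0.0, 0.0]
force: [0.2, 1.5, -0.4]
grip_width: 0.403
grip_force: 40.0
[593.88697157 -90.64322334 118.34748939]
238 219
```

View pics/c4.png

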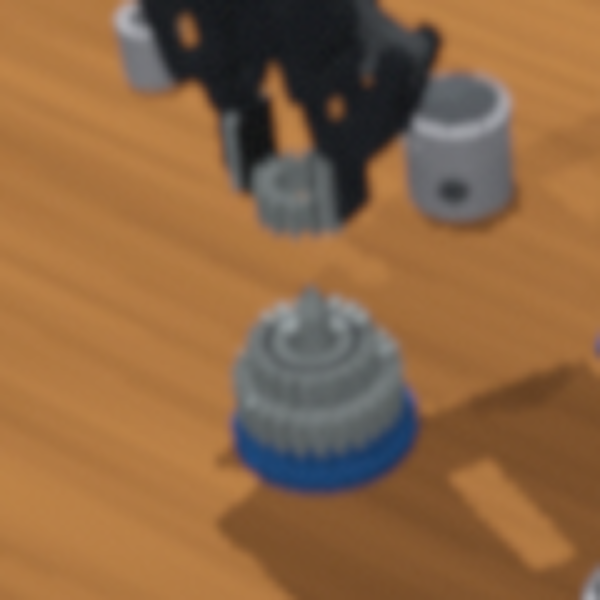

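The medium gear is seated flat on the large one, and the small gear hangs level over the post tip (crop (312,290)). Lowering.

```bash
python3 -m crank '[[[0.02,0,0.2,0,0,0,25],[0,0,0.4,0,0,0,25],[0,0,0.4,0,0,0,25],[0,0,0.4,0,0,0,25],[0,0,0.4,0,0,0,25],[0,0,0.35,0,0,0,25],[0,0,0.15,0,0,0,25],[0,0,0.05,0,0,0,25]]]' 
python3 -m crank '[[[0,0,0.05,0,0,0,25],[0,0,0.05,0,0,0,25],[0,0,0.03,0,0,0,25],[0,0,0.02,0,0,0,25],[0,0,0.02,0,0,0,25],[0,0,0,0,0,0,25],[0,0,0,0,0,0,25],[0,0,0,0,0,0,25]]]'
```

```text
time_s: 27.6
eef_pos: [594.3, -90.8, 59.0]
ee_rot: [-0.0, 1.0, -0.0, -0.0]
force: [-0.2, 0.2, -1.1]
grip_width: 0.406
grip_force: 40.0
time_s: 28.4
eef_pos: [594.4, -90.9, 55.3]
ee_rot: [0.0, 1.0, -0.0, 0.0]
force: [0.4, -0.0, -0.7]
grip_width: 0.406
grip_force: 40.0
```

```bash
python3 -m crank '[[[0,0,0.02,0,0,0,25],[0,0,0.02,0,0,0,25],[0,0,0.02,0,0,0,25],[0,0,0.01,0,0,0,25],[0,0,0.01,0,0,0,25],[0,0,0,0,0,0,25],[0,0,0,0,0,0,25],[0,0,0,0,0,0,25]]]'
```

```text
time_s: 29.2
eef_pos: [594.5, -90.9, 53.7]
ee_rot: [0.0, 1.0, -0.0, 0.0]
force: [-2.6, 0.6, 5.6]
grip_width: 0.403
grip_force: 40.5
```

Seated at 53.7, as predicted. On to the bearing.

```bash
python3 -m crank '[[[0,0,0,0,0,0,60],[0,0,0,0,0,0,60],[0,0,0,0,0,0,60],[0,0,0,0,0,0,60],[0,0,0,0,0,0,60],[0,0,-0.4,0,0,0,60],[0,0,-0.8,0,0,0,60],[0,0,-1,0,0,0,60]]]' 
python3 -m crank '[[[0,0,-0.4,0,0,0,60],[0.1,-1,0,0,0,0,60],[0.1,-1,0,0,0,0,60],[0.1,-1,0,0,0,0,60],[0.1,-1,0,0,0,0,60],[0.1,-1,0,0,0,0,60],[0.12,-1,0,0,0,0,60],[0,-0.7,0,0,0,0,60]]]' 
python3 -m crank '[[[0,0,0.5,0,0,0,60],[0,0,1,0,0,0,60],[0,0,1,0,0,0,60],[0,0,1,0,0,0,60],[0,0,0.6,0,0,0,60],[0,0,0.2,0,0,0,60],[0,0,0,0,0,0,60],[0,0,0,0,0,0,60]]]'
```

```text
time_s: 30.0
eef_pos: [594.0, -90.8, 109.0]
ee_rot: [-0.0, 1.0, -0.0, -0.001]
force: [0.9, -0.6, 0.6]
grip_width: 0.702
grip_force: 0.0
time_s: 30.8
eef_pos: [609.9, 78.1, 118.2]
ee_rot: [-0.0, 1.0, 0.0, -0.0]
force: [-0.1, -1.5, 0.3]
grip_width: 0.7
grip_force: 0.0
time_s: 31.6
eef_pos: [610.6, 76.4, 11.8]
ee_rot: [0.0, 1.0, -0.0, 0.001]
force: [0.6, 0.2, -0.1]
grip_width: 0.703
grip_force: 0.0
```

```bash
python3 -m crank '[[[-0.02,-0.01,0.2,0,0,0,60],[0,0,0.12,0,0,0,60],[0,0,0.03,0,0,0,60],[0,0,0,0,0,0,30],[0,0,0,0,0,0,30],[0,0,0,0,0,0,30],[0,0,0,0,0,0,30],[0,0,0,0,0,0,30]]]' 45
python3 -m crank '[[[0,0,0,0,0,0,30],[0,0,0,0,0,0,30],[0,0,-0.3,0,0,0,30],[0,0,-0.8,0,0,0,30],[0,0,-1,0,0,0,30],[0,0,-1,0,0,0,30],[0,0,-0.7,0,0,0,30],[0,0,-0.2,0,0,0,30]]]'
```

```text
time_s: 32.4
eef_pos: [609.7, 76.9, 2.5]
ee_rot: [-0.0, 1.0, -0.0, 0.0]
force: [-0.2, 0.3, 4.6]
grip_width: 0.485
grip_force: 46.1
time_s: 33.2
eef_pos: [610.1, 76.8, 104.1]
ee_rot: [0.0, 1.0, -0.0, 0.002]
force: [0.0, -0.4, -1.1]
grip_width: 0.484
grip_force: 45.8
```

```bash
python3 -m crank '[[[-0.5,0.3,0,0,0,0,30],[-1,0.5,0,0,0,0,30],[-1,0.5,0,0,0,0,30],[-1,0.5,0,0,0,0,30],[-1,0.5,0,0,0,0,30],[-1,0.5,0,0,0,0,30],[-0.5,0.25,0,0,0,0,30],[-0.18,0,0,0,0,0,30]]]'
python3 -m crank '[[[0,0,0.2,0,0,0,30],[0,0,0.3,0,0,0,30],[0,0,0.2,0,0,0,30],[0,0,0,0,0,0,30],[0,0,0,0,0,0,30],[0,0,0,0,0,0,30],[0,0,0,0,0,0,30],[0,0,0,0,0,0,30]]]'
python3 - <<'E'
from h import *
s=sense()["eef_pos"];print(s)
im=snap("scene","scene5.png"); u,v=proj("scene",s).astype(int); print(u,v)
c=cv2.resize(im[v-40:v+80,u-60:u+60],(600,600),interpolation=cv2.INTER_CUBIC);cv2.imwrite('pics/c5.png',c)
E
```

```text
time_s: 34.0
eef_pos: [453.6, 0.3, 101.6]
ee_rot: [-0.0, 1.0, -0.001, -0.001]
force: [0.2, -0.5, -0.1]
grip_width: 0.481
grip_force: 45.8
time_s: 34.8
eef_pos: [455.0, 0.6, 84.7]
ee_rot: [0.0, 1.0, -0.0, 0.0]
force: [0.4, -0.2, -1.4]
grip_width: 0.48
grip_force: 45.8
[455.02781456   0.62119164  84.70568714]
318 212
```

View pics/c5.png

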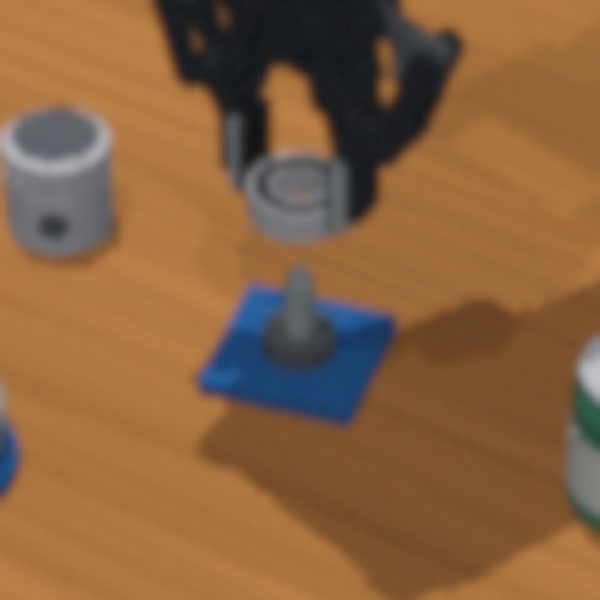

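The bearing is level over the short post tip (crop (298,268)). Lowering.

```bash
python3 -m crank '[[[0.02,0,0.2,0,0,0,30],[0,0,0.4,0,0,0,30],[0,0,0.4,0,0,0,30],[0,0,0.4,0,0,0,30],[0,0,0.4,0,0,0,30],[0,0,0.35,0,0,0,30],[0,0,0.15,0,0,0,30],[0,0,0.05,0,0,0,30]]]' 
python3 -m crank '[[[0,0,0.05,0,0,0,30],[0,0,0.05,0,0,0,30],[0,0,0.03,0,0,0,30],[0,0,0.02,0,0,0,30],[0,0,0.02,0,0,0,30],[0,0,0,0,0,0,30],[0,0,0,0,0,0,30],[0,0,0,0,0,0,30]]]'
python3 -m crank '[[[0,0,0.02,0,0,0,30],[0,0,0.01,0,0,0,30],[0,0,0.01,0,0,0,30],[0,0,0,0,0,0,30],[0,0,0,0,0,0,30],[0,0,0,0,0,0,30],[0,0,0,0,0,0,30],[0,0,0,0,0,0,30]]]'
```

```text
time_s: 35.65
eef_pos: [455.3, 0.7, 25.3]
ee_rot: [-0.0, 1.0, -0.0, -0.0]
force: [-0.4, -0.0, -1.1]
grip_width: 0.481
grip_force: 45.8
time_s: 36.45
eef_pos: [455.4, 0.6, 21.6]
ee_rot: [0.0, 1.0, -0.0, 0.0]
force: [-0.4, -0.2, -0.7]
grip_width: 0.482
grip_force: 45.8
time_s: 37.25
eef_pos: [455.4, 0.6, 20.6]
ee_rot: [-0.0, 1.0, -0.0, 0.0]
force: [0.1, 0.2, -0.8]
grip_width: 0.481
grip_force: 45.8
```

```bash
python3 -m crank '[[[0,0,0.02,0,0,0,30],[0,0,0.01,0,0,0,30],[0,0,0.01,0,0,0,30],[0,0,0,0,0,0,30],[0,0,0,0,0,0,30],[0,0,0,0,0,0,30],[0,0,0,0,0,0,30],[0,0,0,0,0,0,30]]]'
```

```text
time_s: 38.05
eef_pos: [455.5, 0.7, 20.4]
ee_rot: [0.0, 1.0, 0.0, 0.0]
force: [-4.0, 1.0, 12.5]
grip_width: 0.48
grip_force: 47.1
```

```bash
python3 -m crank '[[[0,0,0,0,0,0,65],[0,0,0,0,0,0,65],[0,0,0,0,0,0,65],[0,0,0,0,0,0,65],[0,0,0,0,0,0,65],[0,0,-0.4,0,0,0,65],[0,0,-0.8,0,0,0,65],[0,0,-1,0,0,0,65]]]' 
python3 -m crank '[[[0,0,-1,0,0,0,65],[0,0,-1,0,0,0,65],[-0.1,1,-0.2,0,0,0,65],[-0.1,1,0,0,0,0,65],[-0.1,1,0,0,0,0,65],[-0.1,1,0,0,0,0,65],[0,1,0,0,0,0,65],[0,1,0,0,0,0,65]]]' 
python3 -m crank '[[[0,1,0,0,0,0,60],[0,1,0,0,0,0,55],[0,1,0,0,0,0,55],[0,1,0,0,0,0,55],[0,1,0,0,0,0,55],[0,1,0,0,0,0,55],[0,0.45,0,0,0,0,55],[0,0,0,0,0,0,55]]]' 
python3 -m crank '[[[0,0,0.5,0,0,0,55],[0,0,1,0,0,0,55],[0,0,1,0,0,0,55],[0,0,0.8,0,0,0,55],[0,0,0.2,0,0,0,55],[0,0,0,0,0,0,55],[0,0,0,0,0,0,55],[0,0,0,0,0,0,55]]]'
python3 - <<'E'
from h import *
s=sense()["eef_pos"];print(s)
im=snap("scene","scene6.png"); u,v=proj("scene",s).astype(int); print(u,v)
c=cv2.resize(im[v-40:v+80,u-40:u+120],(800,600),interpolation=cv2.INTER_CUBIC);cv2.imwrite('pics/c6.png',c)
E
```

```text
time_s: 38.85
eef_pos: [455.0, 0.7, 75.3]
ee_rot: [-0.0, 1.0, -0.0, -0.001]
force: [1.0, -0.2, 0.2]
grip_width: 0.76
grip_force: 0.0
time_s: 39.65
eef_pos: [445.2, -150.4, 130.3]
ee_rot: [0.0, 1.0, -0.0, 0.0]
force: [0.3, 0.8, 0.8]
grip_width: 0.761
grip_force: 0.0
time_s: 40.45
eef_pos: [445.2, -311.3, 129.8]
ee_rot: [0.0, 1.0, -0.001, 0.0]
force: [0.2, 1.1, -0.2]
grip_width: 0.645
grip_force: 0.0
time_s: 41.25
eef_pos: [445.8, -310.8, 43.0]
ee_rot: [0.001, 1.0, 0.0, 0.001]
force: [-0.0, -0.2, 0.7]
grip_width: 0.644
grip_force: 0.0
[ 445.78000181 -310.81794727   43.04799778]
207 178
```

View pics/c6.png

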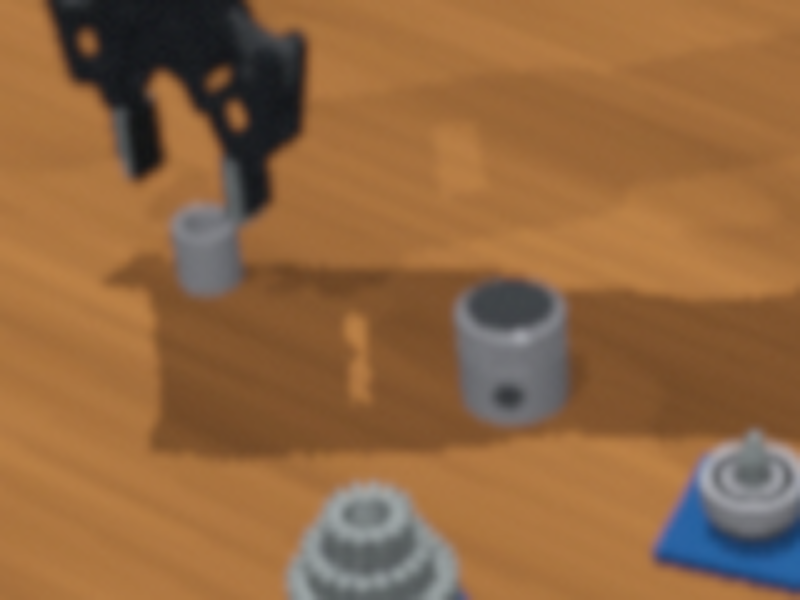

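The three gears are stacked flat and the bearing is seated. The fingers straddle the sleeve (top at crop (207,217)). Descend and grip.

```bash
python3 -m crank '[[[0,0,0.4,0,0,0,55],[0,0,0.4,0,0,0,55],[0,0,0.4,0,0,0,55],[0,0,0.2,0,0,0,55],[0,0,0,0,0,0,55],[0,0,0,0,0,0,20],[0,0,0,0,0,0,20],[0,0,0,0,0,0,20]]]' 35
python3 -m crank '[[[0,0,0,0,0,0,20],[0,0,0,0,0,0,20],[0,0,0,0,0,0,20],[0,0,0,0,0,0,20],[0,0,0,0,0,0,20],[0,0,0,0,0,0,20],[0,0,0,0,0,0,20],[0,0,0,0,0,0,20]]]'
```

```text
time_s: 42.1
eef_pos: [445.6, -310.8, 7.5]
ee_rot: [0.0, 1.0, -0.0, 0.0]
force: [-1.0, 0.7, 1.8]
grip_width: 0.342
grip_force: 34.8
time_s: 42.9
eef_pos: [445.6, -310.8, 7.5]
ee_rot: [0.0, 1.0, -0.0, 0.0]
force: [-0.8, 2.0, 5.4]
grip_width: 0.341
grip_force: 35.0
```

```bash
python3 -m crank '[[[0,0,-0.3,0,0,0,20],[0,0,-0.5,0,0,0,20],[0,0,-0.8,0,0,0,20],[0,0,-0.8,0,0,0,20],[0,0,-0.8,0,0,0,20],[0,0,-0.8,0,0,0,20],[0,0,-0.5,0,0,0,20],[0,0,-0.2,0,0,0,20]]]'
python3 -m crank '[[[0.1,-0.5,0,0,0,0,20],[0.1,-1,0,0,0,0,20],[0.1,-1,0,0,0,0,20],[0.09,-1,0,0,0,0,20],[0,-1,0,0,0,0,20],[0,-1,0,0,0,0,20],[0,-1,0,0,0,0,20],[0,-1,0,0,0,0,20]]]'
python3 -m crank '[[[0,-1,0,0,0,0,20],[0,-1,0,0,0,0,20],[0,-1,0,0,0,0,20],[0,-1,0,0,0,0,20],[0,-0.7,0,0,0,0,20],[0,-0.26,0,0,0,0,20],[0,0,0.3,0,0,0,20],[0,0,0.3,0,0,0,20]]]'
python3 -m crank '[[[0,0,0.3,0,0,0,20],[0,0,0.2,0,0,0,20],[0,0,0,0,0,0,20],[0,0,0,0,0,0,20],[0,0,0,0,0,0,20],[0,0,0,0,0,0,20],[0,0,0,0,0,0,20],[0,0,0,0,0,0,20]]]'
python3 - <<'E'
from h import *
s=sense()["eef_pos"];print(s)
im=snap("scene","scene7.png"); u,v=proj("scene",s).astype(int); print(u,v)
c=cv2.resize(im[v-40:v+80,u-60:u+60],(600,600),interpolation=cv2.INTER_CUBIC);cv2.imwrite('pics/c7.png',c)
E
```

```text
time_s: 43.7
eef_pos: [445.6, -310.9, 126.1]
ee_rot: [0.001, 1.0, -0.0, 0.001]
force: [-0.2, -0.2, -1.1]
grip_width: 0.339
grip_force: 34.8
time_s: 44.5
eef_pos: [454.4, -121.0, 123.6]
ee_rot: [-0.001, 1.0, 0.0, -0.001]
force: [-0.3, 0.5, -1.1]
grip_width: 0.344
grip_force: 34.7
time_s: 45.3
eef_pos: [455.0, 0.6, 108.7]
ee_rot: [0.0, 1.0, -0.0, -0.0]
force: [-0.0, -0.1, -0.7]
grip_width: 0.34
grip_force: 34.8
time_s: 46.1
eef_pos: [455.2, 0.9, 97.2]
ee_rot: [0.0, 1.0, -0.0, 0.0]
force: [0.5, -0.0, -1.3]
grip_width: 0.341
grip_force: 34.8
[455.19723161   0.88304821  97.16274552]
318 207
```

View pics/c7.png

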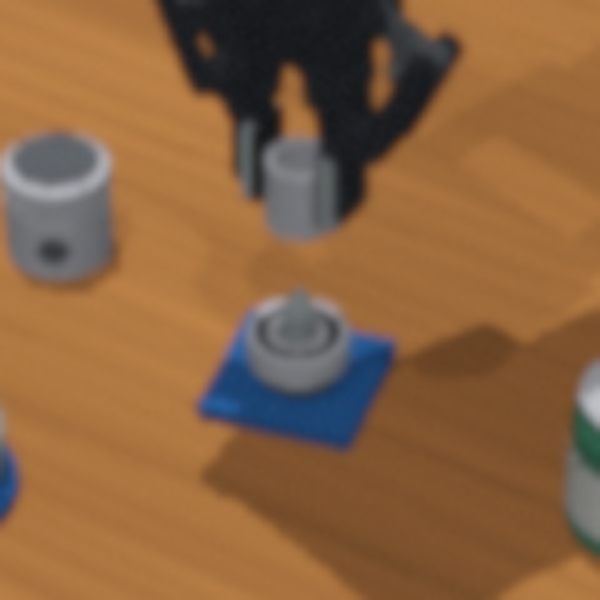

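The sleeve is upright over the post tip (crop (300,293)), and the bearing is flat. Lowering.

```bash
python3 -m crank '[[[0.01,0.01,0.2,0,0,0,20],[0,0,0.35,0,0,0,20],[0,0,0.35,0,0,0,20],[0,0,0.35,0,0,0,20],[0,0,0.35,0,0,0,20],[0,0,0.3,0,0,0,20],[0,0,0.12,0,0,0,20],[0,0,0.05,0,0,0,20]]]' 
python3 -m crank '[[[0,0,0.07,0,0,0,20],[0,0,0.06,0,0,0,20],[0,0,0.04,0,0,0,20],[0,0,0.02,0,0,0,20],[0,0,0.02,0,0,0,20],[0,0,0,0,0,0,20],[0,0,0,0,0,0,20],[0,0,0,0,0,0,20]]]'
python3 -m crank '[[[0,0,0.01,0,0,0,20],[0,0,0.01,0,0,0,20],[0,0,0.01,0,0,0,20],[0,0,0,0,0,0,20],[0,0,0,0,0,0,20],[0,0,0,0,0,0,20],[0,0,0,0,0,0,20],[0,0,0,0,0,0,20]]]'
```

```text
time_s: 46.95
eef_pos: [455.3, 0.7, 44.9]
ee_rot: [-0.0, 1.0, -0.0, -0.0]
force: [0.0, 0.1, 0.1]
grip_width: 0.341
grip_force: 34.8
time_s: 47.75
eef_pos: [455.4, 0.6, 40.1]
ee_rot: [0.0, 1.0, -0.0, 0.0]
force: [-0.0, -0.6, -0.7]
grip_width: 0.341
grip_force: 34.8
time_s: 48.55
eef_pos: [455.5, 0.6, 39.5]
ee_rot: [0.0, 1.0, -0.0, 0.0]
force: [-1.9, 0.7, 6.1]
grip_width: 0.343
grip_force: 35.2
```

Seated at 39.5. Release, retreat and check.

```bash
python3 -m crank '[[[0,0,0,0,0,0,60],[0,0,0,0,0,0,60],[0,0,0,0,0,0,60],[0,0,0,0,0,0,60],[0,0,0,0,0,0,60],[0,0,-0.4,0,0,0,60],[0,0,-0.8,0,0,0,60],[0,0,-1,0,0,0,60]]]' 
python3 -m crank '[[[0,0,-1,0,0,0,60],[0,0,-1,0,0,0,60],[0,0,-1,0,0,0,60],[0,0,-1,0,0,0,60],[0,0,-1,0,0,0,60],[0,0,-0.5,0,0,0,60],[0,0,0,0,0,0,60],[0,0,0,0,0,0,60]]]' 
python3 - <<'E'
from h import *
im=snap("scene","scene8.png")
c=cv2.resize(im[160:310,190:390],(800,600),interpolation=cv2.INTER_CUBIC);cv2.imwrite('pics/c8.png',c)
E
```

```text
time_s: 49.35
eef_pos: [455.0, 0.7, 95.1]
ee_rot: [-0.0, 1.0, -0.0, -0.001]
force: [0.9, -0.5, -0.3]
grip_width: 0.7
grip_force: 0.0
time_s: 50.15
eef_pos: [455.1, 0.7, 231.6]
ee_rot: [-0.0, 1.0, -0.0, -0.0]
force: [0.3, -0.6, 0.0]
grip_width: 0.703
grip_force: 0.0
```

View pics/c8.png

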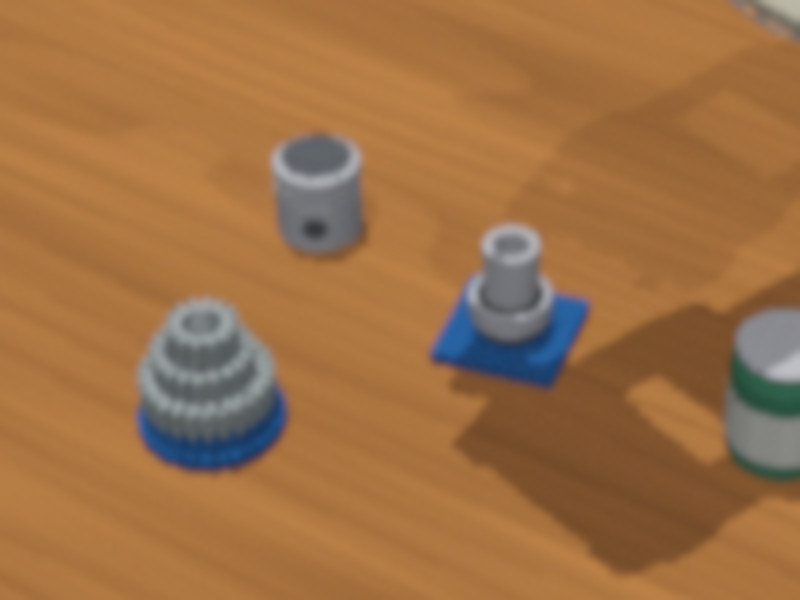

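Both stacks are complete and flat: gears at crop (205,380), bearing and sleeve at (511,285). The piston and the tin stand where they were. Handing in.

```bash
python3 -c "
from rig import *
print(finish_job())"
```

```text
the job is handed in; nothing more can be done
None
```

Done: the large, medium and small gears are stacked on the tall post and the bearing and sleeve on the short post, all lowered until seated, with the tin and piston not moved; handed in at about 50 s.

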